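# Open a clamped radio module: free the four quarter-turn fasteners and peel off its cover

### The job

Open the electronics module clamped in the bench vise: turn all four captive wing fasteners counter-clockwise to their end stops with the cover still seated, then peel the cover off its spring contacts by lifting it at one corner first, the diagonally opposite corner staying down until the lifted one is a finger's breadth up. Finish while holding the cover up in the gripper, still and roughly level, with every corner at least 6 cm higher than it sat, and leave the tape, the tip cleaner and the screwdriver where they are.

Things in the scene. Friction and masses are not known exactly. Their poses are not given: they have to be found in the camera images.
- housing: Diecast aluminium housing, an open-topped box 126 (its x) by 176 (its y) mm, held in a low dark bench vise; it cannot move. Origin on the bench under its centre; z up. Its rim is 70 mm above the bench. The vise (jaws 52 mm high, screw out to 174 mm from the centre on the +y side) stays lower than the cover.
- rim (a point): Centre of the housing's rim, 70 mm above the bench, axes as the housing's. On the long sides near each corner a spring contact of the housing snaps over a bead in the cover's skirt and is free once that corner has risen about 4 mm: some 20 N if all four are pulled at once, but about 9 N lifts one corner.
- cover: Formed, stiff sheet-aluminium cover, 138 (x) by 185 (y) mm, sheet 3 mm thick, its skirt reaching 10 mm down outside the rim; about 0.22 kg with its fasteners. Origin at the centre of the sheet's underside, on the rim when seated; axes then as the housing's. When one corner is lifted it tips about the far corner.
- wing_a (a joint): Turn (rad) of the captive quarter-turn wing fastener in the cover's -x +y corner: 0 locked, grows counter-clockwise seen from above, end stop at 1.571 = fully open. Starts at 0.08 to 0.4. Light friction (0.04 N m); stays where left and goes up with the cover. Its cross-pin hooks under a slotted plate in the housing and passes the slot only near the open stop.
- grip_a (a point): Middle of that fastener's wing, an upright dark steel bar 30 mm long (this point's x), 9 thick (y), 16 high (z), on the turning axis, 44 mm (x) and 66 mm (y) from the cover's centre towards -x +y; 14 mm above the rim when seated, 11 mm above the sheet's top face. Axes turn with the wing; locked, x is the cover's x. The cover can be lifted by it.
- wing_b (a joint): Turn (rad) of the captive quarter-turn wing fastener in the cover's -x -y corner: 0 locked, grows counter-clockwise seen from above, end stop at 1.571 = fully open. Starts at 0.08 to 0.4. Light friction (0.04 N m); stays where left and goes up with the cover. Its cross-pin hooks under a slotted plate in the housing and passes the slot only near the open stop.
- grip_b (a point): Middle of that fastener's wing, an upright dark steel bar 30 mm long (this point's x), 9 thick (y), 16 high (z), on the turning axis, 44 mm (x) and 66 mm (y) from the cover's centre towards -x -y; 14 mm above the rim when seated, 11 mm above the sheet's top face. Axes turn with the wing; locked, x is the cover's x. The cover can be lifted by it.
- wing_c (a joint): Turn (rad) of the captive quarter-turn wing fastener in the cover's +x -y corner: 0 locked, grows counter-clockwise seen from above, end stop at 1.571 = fully open. Starts at 0.08 to 0.4. Light friction (0.04 N m); stays where left and goes up with the cover. Its cross-pin hooks under a slotted plate in the housing and passes the slot only near the open stop.
- grip_c (a point): Middle of that fastener's wing, an upright dark steel bar 30 mm long (this point's x), 9 thick (y), 16 high (z), on the turning axis, 44 mm (x) and 66 mm (y) from the cover's centre towards +x -y; 14 mm above the rim when seated, 11 mm above the sheet's top face. Axes turn with the wing; locked, x is the cover's x. The cover can be lifted by it.
- wing_d (a joint): Turn (rad) of the captive quarter-turn wing fastener in the cover's +x +y corner: 0 locked, grows counter-clockwise seen from above, end stop at 1.571 = fully open. Starts at 0.08 to 0.4. Light friction (0.04 N m); stays where left and goes up with the cover. Its cross-pin hooks under a slotted plate in the housing and passes the slot only near the open stop.
- grip_d (a point): Middle of that fastener's wing, an upright dark steel bar 30 mm long (this point's x), 9 thick (y), 16 high (z), on the turning axis, 44 mm (x) and 66 mm (y) from the cover's centre towards +x +y; 14 mm above the rim when seated, 11 mm above the sheet's top face. Axes turn with the wing; locked, x is the cover's x. The cover can be lifted by it.
- tape: Bystander: roll of white tape, 68 mm across, 19 mm high, lying flat; origin under its centre.
- tip_cleaner: Bystander: round brass tip-cleaner pot, 72 mm across, 52 mm high; origin under its centre.
- screwdriver: Bystander: screwdriver 190 mm long lying on the mat; origin near its middle on the mat.
There are look-alikes about, which are no part of the job. Of the things like the cover, leave any that is orange or turquoise; of the rest the larger one is meant.

How it is judged (in metres and radians):
On the way, in this order (a step that is already met when the one before it is completed fails the run):
1. all four fasteners are turned to their open end stops (within 0.17 rad), the cover still seated (no corner up by 4 mm) (value of joint each of wing_a, wing_b, wing_c, wing_d above 1.4 rad and z of each of grip_a, grip_b, grip_c, grip_d in the frame of rim below 0.018 m), for 0.1 s.
2. one corner of the cover is peeled up: its fastener is more than 12 mm above its seated height while the diagonally opposite one is still less than 5 mm up (((z of grip_a in the frame of rim above 0.026 m and z of grip_c in the frame of rim below 0.019 m) or (z of grip_b in the frame of rim above 0.026 m and z of grip_d in the frame of rim below 0.019 m) or (z of grip_c in the frame of rim above 0.026 m and z of grip_a in the frame of rim below 0.019 m) or (z of grip_d in the frame of rim above 0.026 m and z of grip_b in the frame of rim below 0.019 m))), for 0.1 s.
At the end, for the whole second after the job is handed in: The cover hangs still in the closed gripper (finger force over 3 N, speed under 0.05 m/s), tilted less than 0.5 rad, its centre and all four fasteners at least 60 mm above their seated heights, not touching the housing; tape, tip cleaner and screwdriver within 20 mm of where they were (z of each of grip_a, grip_b, grip_c, grip_d in the frame of rim above 0.074 m and z of cover in the frame of rim above 0.06 m and angle between cover's own z axis and vertical below 0.5 rad and linear speed of cover below 0.05 m/s and contact force between cover and the fingers above 3 N and contact force between cover and housing below 0.1 N and distance of each of tape, tip_cleaner, screwdriver from where it was at the start of the episode below 0.02 m); the arm keeps its last pose, push and grip.
It fails at once if the tape is knocked away (moved over 20 mm) (distance of tape from where it was at the start of the episode above 0.02 m).
It fails at once if the tip cleaner is knocked away (moved over 20 mm) (distance of tip_cleaner from where it was at the start of the episode above 0.02 m).
It fails at once if the screwdriver is knocked away (moved over 20 mm) (distance of screwdriver from where it was at the start of the episode above 0.02 m).
It also fails if it takes over 72 s, if anything falls off the work surface, if the arm or the gripper's body presses on something with over 40 N, if the wrist force passes 120 N, or if a joint passes its speed limit or range.

### The arm

A 6-joint arm with a two-finger parallel gripper is mounted at the origin on the work surface. World frame = base frame: x ahead of the robot, y to its left, z up, the work surface at z = 0. Lengths are in mm, angles in rad, forces in N, time in s.
With the tool pointing down it reaches from about 325 to 750 mm from the base axis. Payload 7.6 kg.
Tool frame: the origin (TCP) lies midway between the tips of the shut fingers; the grasp point (between the pads) lies 19 mm behind it (env.pinch_z is the z of the grasp point in the tool frame, in mm); z points along the fingers, y is the line along which they close (so a half turn about z gives the same grasp; the last joint's range is limited). The gripper opens to 85 mm and grips with 20 to 120 N. Pads are 22 mm wide; open, the fingers measure 114 mm over their backs; the gripper's body (76 mm by 85 mm) begins 54 mm behind the grasp point. The pads swing forward as they close: fully open they stand 13 mm farther back than shut.
Start: joints at [-1.398, 0.052, 1.401, -0, 1.689, -0.07], TCP at [126.245, -509.615, 231.323] pointing down, gripper open.
Joint ranges: [-2.9, 2.9], [-0.91, 2.17], [0.12, 2.37], [-1.06, 4.2], [0.26, 2.73], [-2.93, 2.93]. Speed limits (rad/s): [2.57, 2.57, 3.01, 3.14, 3.14, 3.14].

### API

Orientations are given as [roll, pitch, yaw] about the fixed x, y, z axes, in that order (R = Rz(yaw) Ry(pitch) Rx(roll)).
In Python, from rig import env gives the robot as it stands.
- The arm moves only by the tool jog_arm, never from a script. Its argument "steps" is a list of rows, each an object of numbers: "gripper": the closure, from 0 (fully open) to 1 (shut); "dx", "dy", "dz": the shift along the tool's x, y, z in m; "wx", "wy", "wz": the turn, a rotation vector about the tool's x, y, z in degrees. A call has 1 to 5 rows; each row shifts and turns the commanded pose from where the row before left it, along the tool's axes as they then stand; what a row does not reach is not made up. A row lasts 1/8 s, in which the tool goes at most 62.5 mm and 10.7 degrees, less where a joint would pass 70% of its speed; a pose out of reach is approached as far as the arm can. A call with a gripper value outside its range is refused whole. The fingers move at their own pace and stop on an object; "grip_force" is the grip in N (left out, the last holds). Time passes only in rows, so rows that do not move let the fingers close. It gives the time, the measured TCP pose, the force, the opening and the grip force at its end, in the units of the state.
- env.state(): the state, without advancing time (a new reading comes with each control period).
- env.get_image(name): name is "scene" or "top" or "wrist"; returns (picture, depth): 384x512x3 uint8, red, green, blue; 384x512 float32, mm along the optical axis (not along the pixel's ray), 0 where there is no reading.
- env.camera_info(name): a dict with "fx", "fy", "cx", "cy" (pixels), "k1" (the pictures are not rectified: a ray, as slopes to the right and down, at radius r is drawn at 1 + k1 r^2 times it, then the intrinsics apply), "rvec" (rotation vector, rad) and "tvec" (3), from world to camera coordinates, as OpenCV has them. Camera axes: x right, y down, z forward; pixel columns grow to the right and rows downward; lengths in mm; the calibration is good to about 2 mm. A picture is of the moment at which its call begins: read the wrist's pose just before it. camera_info takes no time and is no camera call; for the wrist camera it gives the pose at the moment of the call.
- env.close_job(): hands the job in; it is judged then, once.
The state is a dict: "clock": time; "joint_positions": joint angles; "dq": joint speeds; "effort": joint torques, N m; "tool_pos": TCP position; "tool_rot": TCP orientation; "wrist_force": force on the tool from outside, world axes, zero at the start; "ft_torque": the same for the moment, N m; "grip_width": finger opening in mm; "grasp_force": force on a finger pad.
Only numpy, scipy, OpenCV 4.12 (cv2) and the standard library are available. Lean on these libraries where they do the work, as an engineer would, in place of code of your own. Each camera call takes 0.05 s, during which the arm holds its last target. There are 200 camera calls.

## Working session

There is one attempt and no reset: what is moved stays moved. The work goes in short steps, Python scripts to look and compute and a tool call to move; the robot and the scene stay as the last step left them, time stands still between calls to the robot, and variables do not carry over. Pictures are saved under pics/ and viewed, at most 10 in all, crops included, and the job is handed in when it is done.

Besides the shell and the picture viewer there is one more tool, called after "Request:" by a JSON object that holds its "name" and its "arguments". jog_arm: Moves the arm, as the interface text tells. Its arguments: {"type":"object","properties":{"steps":{"type":"array"},"grip_force":{"type":"number"}},"required":["steps"]}

```bash
mkdir -p pics
cat > h.py <<'E'
import numpy as np, cv2
from scipy.spatial.transform import Rotation as R
from rig import env
def save(n,p): cv2.imwrite('pics/'+p,cv2.cvtColor(n,cv2.COLOR_RGB2BGR))
def proj_inv(ci,uv,z):
    """pixels -> world points on plane z"""
    K=np.array([[ci['fx'],0,ci['cx']],[0,ci['fy'],ci['cy']],[0,0,1.]])
    p=cv2.undistortPoints(np.float64(uv).reshape(-1,1,2),K,np.array([ci['k1'],0,0,0.])).reshape(-1,2)
    M=cv2.Rodrigues(np.float64(ci['rvec']))[0]; C=-M.T@np.ravel(ci['tvec'])
    d=np.c_[p,np.ones(len(p))]@M
    return C+d*((z-C[2])/d[:,2])[:,None]
E
python3 - <<'E'
from h import *
s=env.state();print(s)
a,_=env.get_image('top');b,_=env.get_image('scene')
np.save('top.npy',a)
save(a,'top0.png');save(b,'scene0.png')
print(env.camera_info('top'),env.camera_info('scene'))
E
```

```text
{'clock': 0.0, 'joint_positions': array([-1.39831432e+00,  5.28150787e-02,  1.40174549e+00, -2.17164873e-06,
        1.68859833e+00, -7.02655812e-02]), 'dq': array([-3.45563458e-05, -7.70371265e-04, -2.88450656e-04, -3.45310557e-05,
       -9.94978812e-04,  4.12457515e-04]), 'effort': array([-8.98437756e-04, -3.81667471e+01, -3.60192132e+01, -1.42160297e-04,
        6.01917171e-03,  1.85277389e-05]), 'tool_pos': array([ 126.1809264 , -509.29458368,  230.47329453]), 'tool_rot': array([-3.14003012e+00, -1.07810896e-04,  2.42747245e-01]), 'wrist_force': array([-0.04887224, -0.0432075 ,  0.21517177]), 'ft_torque': array([-0.01235999,  0.00298669,  0.00437008]), 'grasp_force': 0.0, 'grip_width': 85.50043894057154}
{'fx': 353.1783553659855, 'fy': 353.1783553659855, 'cx': 256.89412979135466, 'cy': 200.9767442432195, 'k1': -0.07973820244485338, 'rvec': array([ 2.15072424, -2.17481723,  0.13806158]), 'tvec': array([1.06277770e+00, 5.81499249e+02, 1.07651754e+03])} {'fx': 496.3320287900789, 'fy': 496.3320287900789, 'cx': 254.0203057613233, 'cy': 198.7599682707173, 'k1': -0.05056327536131375, 'rvec': array([ 1.94325197,  1.38697127, -0.59730487]), 'tvec': array([-192.7169614 , -295.58199908, 1859.27385266])}
```

View pics/top0.png

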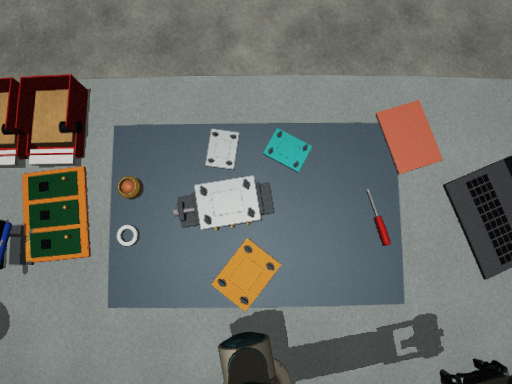

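View pics/scene0.png

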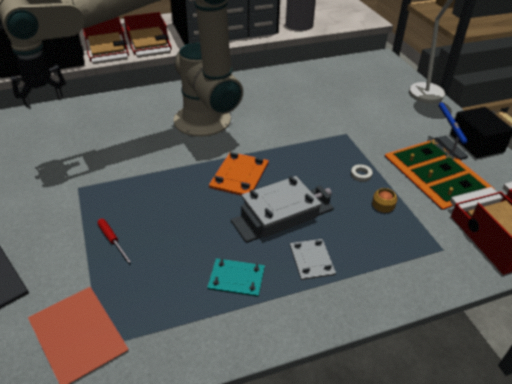

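In the top view the cover-like things are grey in the vise (228,203), small grey (222,148), turquoise (288,149) and orange (246,274). The one meant is the grey cover at (228,203): it is neither orange nor turquoise, it is larger than the other grey one, and it is in the vise. I'll measure it and confirm in a crop.

Run:
```python
from h import *
a=np.load('top.npy');ci=env.camera_info('top')
x0,y0=165,165
c=a[y0:245,x0:285]
save(cv2.resize(c,None,fx=6,fy=6,interpolation=cv2.INTER_CUBIC),'crop.png')
g=a.min(2).astype(int)
m=((g>130)).astype(np.uint8); m[:,:190]=0;m[:,265:]=0;m[:165]=0;m[235:]=0
m=cv2.morphologyEx(m,cv2.MORPH_OPEN,np.ones((3,3)))
k=max(cv2.findContours(m,0,2)[0],key=cv2.contourArea)
k=cv2.convexHull(k)
w=proj_inv(ci,k.reshape(-1,2),73)
r=cv2.minAreaRect(np.float32(w[:,:2]));print('cover rect',r)
f=np.zeros_like(m);cv2.fillConvexPoly(f,k,1);f=cv2.erode(f,np.ones((3,3)))
d=((g<110)&(f>0)).astype(np.uint8)
n,l,st,ce=cv2.connectedComponentsWithStats(d)
for i in range(1,n):
    if st[i,4]<8: continue
    ys,xs=np.where(l==i);p=proj_inv(ci,np.c_[xs,ys],84)[:,:2]
    q=p-p.mean(0);u=np.linalg.svd(q,full_matrices=False)[2][0]
    print(ce[i],st[i,4],p.mean(0).round(1),np.degrees(np.arctan2(u[1],u[0])).round(1))
```

```text
cover rect ((575.5012817382812, 86.11534118652344), (139.5205535888672, 186.24044799804688), 8.951519966125488)
[245.97777778 183.8       ] 45 [628.3  27.4] -161.7
[203.22222222 190.75555556] 45 [608.4 156.7] -157.9
[250.66666667 212.33333333] 42 [541.5  14. ] -161.2
[207.33333333 219.31111111] 45 [521.9 143.9] -155.5
```

View pics/crop.png

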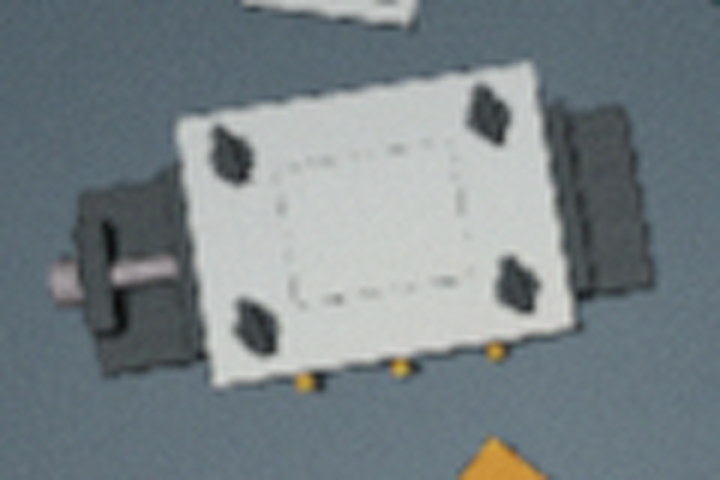

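The crop confirms it: light-grey cover, vise screw on the left (+y), wings at crop pixels (232,155), (490,113), (257,327) and (518,285). Its pose is about (575,86), yaw 8.7°. Next I'll move above wing c.

Request:
{"name": "jog_arm", "arguments": {"steps": [{"dx":0.041,"dy":-0.0267,"gripper":0},{"dx":0.041,"dy":-0.0267},{"dx":0.041,"dy":-0.0267},{"dx":0.041,"dy":-0.0267},{"dx":0.041,"dy":-0.0267}], "grip_force": 30}}

```text
schema error: expected keys gripper, dx, dy, dz, wx, wy, wz
```

Request:
{"name": "jog_arm", "arguments": {"steps": [{"dx":0.041,"dy":-0.0267},{"dx":0.041,"dy":-0.0267},{"dx":0.041,"dy":-0.0267},{"dx":0.041,"dy":-0.0267},{"dx":0.041,"dy":-0.0267}]}}

```text
schema error: expected keys gripper, dx, dy, dz, wx, wy, wz
```

Request:
{"name": "jog_arm", "arguments": {"steps": [{"dx":0.041,"dy":-0.0267},{"dx":0.041,"dy":-0.0267},{"dx":0.041,"dy":-0.0267},{"dx":0.041,"dy":-0.0267},{"wz":-4.4}]}}

```text
schema error: expected keys gripper, dx, dy, dz, wx, wy, wz
```

Request:
{"name": "jog_arm", "arguments": {"steps": [{"gripper":0,"dx":0.041,"dy":-0.0267,"dz":0,"wx":0,"wy":0,"wz":0},{"gripper":0,"dx":0.041,"dy":-0.0267,"dz":0,"wx":0,"wy":0,"wz":0},{"gripper":0,"dx":0.041,"dy":-0.0267,"dz":0,"wx":0,"wy":0,"wz":0},{"gripper":0,"dx":0.041,"dy":-0.0267,"dz":0,"wx":0,"wy":0,"wz":0},{"gripper":0,"dx":0.041,"dy":-0.0267,"dz":0,"wx":0,"wy":0,"wz":0}], "grip_force": 30}}

```text
clock: 0.72
tool_pos: [293.9, -329.4, 231.0]
tool_rot: [-3.141, 0.0, 0.243]
wrist_force: [0.6, -0.8, 0.2]
grip_width: 85.8
grasp_force: 0.0
```

Request:
{"name": "jog_arm", "arguments": {"steps": [{"gripper":0,"dx":0.041,"dy":-0.0267,"dz":0,"wx":0,"wy":0,"wz":0},{"gripper":0,"dx":0.041,"dy":-0.0267,"dz":0,"wx":0,"wy":0,"wz":0},{"gripper":0,"dx":0.041,"dy":-0.0267,"dz":0,"wx":0,"wy":0,"wz":0},{"gripper":0,"dx":0.041,"dy":-0.0267,"dz":0,"wx":0,"wy":0,"wz":0},{"gripper":0,"dx":0.041,"dy":-0.0267,"dz":0,"wx":0,"wy":0,"wz":0}]}}

```text
clock: 1.35
tool_pos: [460.8, -150.4, 230.9]
tool_rot: [-3.141, 0.0, 0.243]
wrist_force: [0.5, -0.8, 0.1]
grip_width: 85.3
grasp_force: 0.0
```

Request:
{"name": "jog_arm", "arguments": {"steps": [{"gripper":0,"dx":0.041,"dy":-0.0267,"dz":0,"wx":0,"wy":0,"wz":0},{"gripper":0,"dx":0.041,"dy":-0.0267,"dz":0,"wx":0,"wy":0,"wz":0},{"gripper":0,"dx":0.041,"dy":-0.0267,"dz":0,"wx":0,"wy":0,"wz":0},{"gripper":0,"dx":0.041,"dy":-0.0267,"dz":0,"wx":0,"wy":0,"wz":0},{"gripper":0,"dx":0,"dy":0,"dz":0,"wx":0,"wy":0,"wz":-4.4}]}}

```text
clock: 1.98
tool_pos: [594.5, -6.1, 229.4]
tool_rot: [-3.14, 0.002, 0.325]
wrist_force: [-0.1, -0.4, -0.4]
grip_width: 85.1
grasp_force: 0.0
```

Run:
```python
from h import *
s=env.state();print(s['clock'],s['tool_pos'],np.degrees(s['tool_rot']),s['joint_positions'])
ci=env.camera_info('wrist');a,d=env.get_image('wrist');np.save('w1.npy',a);import pickle;pickle.dump(ci,open('w1.pkl','wb'));save(a,'w1.png');print(ci)
```

```text
1.975 [594.4897819   -6.13369622 229.4252762 ] [-1.79919266e+02  1.30779946e-01  1.86146983e+01] [-7.26201774e-02  2.52258551e-01  1.18326029e+00  4.19567221e-04
  1.70872385e+00  1.17334712e+00]
{'fx': 270.969953163244, 'fy': 270.969953163244, 'cx': 257.37409295368906, 'cy': 190.2849468747514, 'k1': -0.04716365410006618, 'rvec': array([-2.36830299,  1.70388851,  0.22896781]), 'tvec': array([-193.95354987,  508.61628769,  524.06221819])}
```

View pics/w1.png

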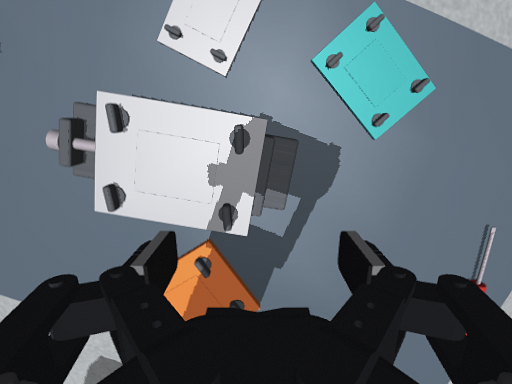

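The wrist view shows the cover with its wings d (118,118), c (239,138), a (113,197) and b (228,216). I'll refine their poses from it.

Run:
```python
from h import *
import pickle
a=np.load('w1.npy');ci=pickle.load(open('w1.pkl','rb'))
g=a.max(2).astype(int)
P={}
for n,(u,v) in dict(a=(113,197),b=(228,216),c=(239,138),d=(118,118)).items():
    sub=g[v-22:v+23,u-17:u+18]; m=(sub<70).astype(np.uint8)
    k,l,st,ce=cv2.connectedComponentsWithStats(m); i=l[22,17] or 1+np.argmax(st[1:,4])
    ys,xs=np.where(l==i); p=proj_inv(ci,np.c_[xs+u-17,ys+v-22],88)[:,:2]
    r=cv2.minAreaRect(np.float32(p)); q=p-p.mean(0); e=np.linalg.svd(q,full_matrices=False)[2][0]
    P[n]=p.mean(0);print(n,st[i,4],p.mean(0).round(1),np.degrees(np.arctan(e[1]/e[0])).round(1),r)
M=np.array(list(P.values()));print(M.mean(0))
for i,j,o in(('a','b',90),('d','c',90),('d','a',0),('c','b',0)):
    w=P[i]-P[j];print(np.hypot(*w),np.degrees(np.arctan2(w[1],w[0]))-o)
# sheet corners
m=((a.min(2)>60)&(a.max(2)-a.min(2)<40)).astype(np.uint8); m[:85]=0;m[240:]=0;m[:,:90]=0;m[:,270:]=0
```

```text
a 180 [528.2 139.4] 23.0 ((527.7735595703125, 138.1622772216797), (28.441360473632812, 12.923101425170898), 29.669889450073242)
b 262 [546.9  15.2] 13.2 ((544.515380859375, 15.425361633300781), (31.18436050415039, 16.200450897216797), 8.256948471069336)
c 300 [629.9  25.3] 7.9 ((630.411865234375, 24.87152671813965), (29.007972717285156, 16.5233097076416), 8.431538581848145)
d 206 [612.2 151.4] 23.7 ((612.453857421875, 151.1381072998047), (27.403682708740234, 8.651975631713867), 22.83823013305664)
[579.2923248   82.83623049]
125.6010736436914 8.574175882888937
127.36217765564886 7.988586446298527
84.84911651579779 8.163747010159831
83.57865145564253 6.95456425811315
```

Request:
{"name": "jog_arm", "arguments": {"steps": [{"gripper":0,"dx":0.043,"dy":-0.021,"dz":0,"wx":0,"wy":0,"wz":0},{"gripper":0,"dx":0,"dy":0,"dz":0.04,"wx":0,"wy":0,"wz":0},{"gripper":0,"dx":0,"dy":0,"dz":0.035,"wx":0,"wy":0,"wz":0},{"gripper":0,"dx":0,"dy":0,"dz":0,"wx":0,"wy":0,"wz":0}]}}

```text
clock: 2.52
tool_pos: [625.9, 24.4, 152.6]
tool_rot: [-3.139, 0.007, 0.318]
wrist_force: [-0.3, -0.7, -0.7]
grip_width: 85.4
grasp_force: 0.0
```

```bash
cat >> h.py <<'E'
def cloud(name):
    ci=env.camera_info(name);a,d=env.get_image(name)
    K=np.array([[ci['fx'],0,ci['cx']],[0,ci['fy'],ci['cy']],[0,0,1.]])
    v,u=np.mgrid[:384,:512]
    p=cv2.undistortPoints(np.float64(np.dstack([u,v])).reshape(-1,1,2),K,np.array([ci['k1'],0,0,0.])).reshape(-1,2)
    M=cv2.Rodrigues(np.float64(ci['rvec']))[0]
    X=(np.c_[p,np.ones(len(p))]*d.reshape(-1,1)-np.ravel(ci['tvec']))@M
    X[d.ravel()==0]=np.nan
    return a,X
def wings(name='wrist',lo=84,hi=97):
    a,X=cloud(name); s=env.state();print(s['clock'],s['tool_pos'].round(1),np.degrees(s['tool_rot']).round(2))
    E=dict(a=(521.9,144.3),b=(541.7,13.5),c=(628.7,27.3),d=(608.8,157.7))
    S=X[(np.hypot(X[:,0]-575,X[:,1]-86)<45)&(abs(X[:,2]-73)<12)];print('sheet z',np.median(S[:,2]) if len(S) else None)
    for n,e in E.items():
        p=X[(np.hypot(*(X[:,:2]-e).T)<24)&(X[:,2]>lo)&(X[:,2]<hi)]
        if len(p)<20: print(n,len(p));continue
        r=cv2.minAreaRect(np.float32(p[:,:2])); q=p[:,:2]-p[:,:2].mean(0); t=np.linalg.svd(q,full_matrices=False)[2][0]
        print(n,len(p),p.mean(0).round(1),np.degrees(np.arctan(t[1]/t[0])).round(1),np.round(r[0],1),np.round(r[1],1),round(r[2],1))
    return a,X
E
python3 - <<'E'
from h import *
a,X=wings();save(a,'w2.png')
wings('top')
E
```

```text
2.575 [627.1  24.3 155.6] [-1.7996e+02  1.4000e-01  1.8250e+01]
sheet z 73.92198669158657
a 401 [526.6 144.1  90. ] 23.5 [525.3 144.7] [28.4  9.2] 21.8
b 340 [546.   15.   90.7] 21.8 [544.1  14.7] [29.8  9.1] 21.3
c 420 [631.4  27.6  91.1] 19.1 [630.7  27.4] [28.8  8.8] 18.3
d 554 [611.8 156.2  90.1] 22.1 [610.7 157.1] [29.7  9.7] 21.4
2.625 [628.   24.3 157.6] [ 1.7997e+02 -6.0000e-02  1.8250e+01]
sheet z 75.03059486058498
a 30 [523.2 145.6  92.2] 24.3 [523.4 145.9] [27.9  8.4] 25.5
b 1
c 10
d 21 [608.7 157.   91.7] 19.0 [608.5 157.1] [23.2  7.4] 17.4
```

View pics/w2.png

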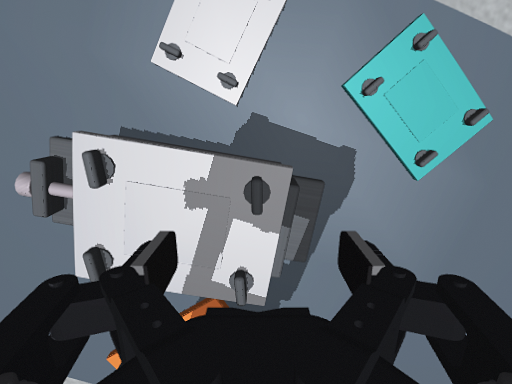

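Wing tops from depth agree with 29×9 mm bars: c is at about (630,27.4), 18.5°. I'll descend on it and grip.

Request:
{"name": "jog_arm", "arguments": {"steps": [{"gripper":0.3,"dx":0.003,"dy":-0.0023,"dz":0.03,"wx":0,"wy":0,"wz":0},{"gripper":0.3,"dx":0,"dy":0,"dz":0.03,"wx":0,"wy":0,"wz":0},{"gripper":0.4,"dx":0,"dy":0,"dz":0.018,"wx":0,"wy":0,"wz":0},{"gripper":0.6,"dx":0,"dy":0,"dz":0,"wx":0,"wy":0,"wz":0},{"gripper":0.7,"dx":0,"dy":0,"dz":0,"wx":0,"wy":0,"wz":0}]}}

```text
clock: 3.25
tool_pos: [630.9, 27.7, 80.4]
tool_rot: [3.14, -0.003, 0.319]
wrist_force: [0.3, 0.4, 0.8]
grip_width: 25.6
grasp_force: 0.0
```

Request:
{"name": "jog_arm", "arguments": {"steps": [{"gripper":1,"dx":0,"dy":0,"dz":0,"wx":0,"wy":0,"wz":0},{"gripper":1,"dx":0,"dy":0,"dz":0,"wx":0,"wy":0,"wz":0},{"gripper":1,"dx":0,"dy":0,"dz":0,"wx":0,"wy":0,"wz":0}]}}

```text
clock: 3.62
tool_pos: [630.8, 27.8, 80.2]
tool_rot: [3.14, -0.003, 0.32]
wrist_force: [-0.3, 0.4, 5.8]
grip_width: 8.0
grasp_force: 33.7
```

Request:
{"name": "jog_arm", "arguments": {"steps": [{"gripper":1,"dx":0,"dy":0,"dz":0,"wx":0,"wy":0,"wz":-8},{"gripper":1,"dx":0,"dy":0,"dz":0,"wx":0,"wy":0,"wz":-8},{"gripper":1,"dx":0,"dy":0,"dz":0,"wx":0,"wy":0,"wz":-8},{"gripper":1,"dx":0,"dy":0,"dz":0,"wx":0,"wy":0,"wz":-8},{"gripper":1,"dx":0,"dy":0,"dz":0,"wx":0,"wy":0,"wz":-8}]}}

```text
clock: 4.25
tool_pos: [630.2, 28.4, 80.1]
tool_rot: [3.141, -0.002, 1.023]
wrist_force: [-3.9, 2.5, 8.1]
grip_width: 7.6
grasp_force: 34.0
```

Request:
{"name": "jog_arm", "arguments": {"steps": [{"gripper":1,"dx":0,"dy":0,"dz":0,"wx":0,"wy":0,"wz":-8},{"gripper":1,"dx":0,"dy":0,"dz":0,"wx":0,"wy":0,"wz":-8},{"gripper":1,"dx":0,"dy":0,"dz":0,"wx":0,"wy":0,"wz":-8},{"gripper":1,"dx":0,"dy":0,"dz":0,"wx":0,"wy":0,"wz":-8},{"gripper":1,"dx":0,"dy":0,"dz":0,"wx":0,"wy":0,"wz":-8}]}}

```text
clock: 4.88
tool_pos: [629.9, 28.5, 80.1]
tool_rot: [3.141, -0.001, 1.721]
wrist_force: [-5.4, 1.9, 8.8]
grip_width: 7.9
grasp_force: 34.1
```

Request:
{"name": "jog_arm", "arguments": {"steps": [{"gripper":1,"dx":0,"dy":0,"dz":0,"wx":0,"wy":0,"wz":-2},{"gripper":1,"dx":0,"dy":0,"dz":0,"wx":0,"wy":0,"wz":0}]}}

```text
clock: 5.12
tool_pos: [630.3, 28.5, 80.2]
tool_rot: [3.14, -0.001, 1.751]
wrist_force: [-3.3, 2.5, 7.8]
grip_width: 8.0
grasp_force: 34.2
```

Run:
```python
from h import *
s=env.state();print(s['ft_torque'],s['tool_pos'],np.degrees(s['tool_rot']),s['joint_positions'])
```

```text
[ 0.44781398  0.60072298 -0.35882508] [630.25083042  28.47007932  80.15727047] [ 1.79899801e+02 -4.91159276e-02  1.00318242e+02] [-1.39043487e-02  4.38018918e-01  1.25401123e+00  1.18721960e-03
  1.44801185e+00 -1.94135394e-01]
```

Request:
{"name": "jog_arm", "arguments": {"steps": [{"gripper":0.4,"dx":0,"dy":0,"dz":0,"wx":0,"wy":0,"wz":0},{"gripper":0.3,"dx":0,"dy":0,"dz":0,"wx":0,"wy":0,"wz":0},{"gripper":0.3,"dx":0,"dy":0,"dz":-0.045,"wx":0,"wy":0,"wz":0},{"gripper":0.3,"dx":0.044,"dy":0.001,"dz":0,"wx":0,"wy":0,"wz":0},{"gripper":0.3,"dx":0.044,"dy":0.001,"dz":0,"wx":0,"wy":0,"wz":0}]}}

```text
clock: 5.75
tool_pos: [616.2, 115.3, 123.7]
tool_rot: [3.141, 0.0, 1.749]
wrist_force: [-0.2, 0.0, -0.3]
grip_width: 59.9
grasp_force: 0.0
```

Request:
{"name": "jog_arm", "arguments": {"steps": [{"gripper":0.3,"dx":0.0435,"dy":0.0015,"dz":0,"wx":0,"wy":0,"wz":0},{"gripper":0.3,"dx":0,"dy":0,"dz":0,"wx":0,"wy":0,"wz":10},{"gripper":0.3,"dx":0,"dy":0,"dz":0,"wx":0,"wy":0,"wz":10},{"gripper":0.3,"dx":0,"dy":0,"dz":0,"wx":0,"wy":0,"wz":10},{"gripper":0.3,"dx":0,"dy":0,"dz":0,"wx":0,"wy":0,"wz":10}]}}

```text
clock: 6.38
tool_pos: [609.7, 157.7, 122.8]
tool_rot: [-3.141, 0.001, 1.047]
wrist_force: [0.0, 0.1, -0.5]
grip_width: 59.7
grasp_force: 0.0
```

Request:
{"name": "jog_arm", "arguments": {"steps": [{"gripper":0.3,"dx":0,"dy":0,"dz":0,"wx":0,"wy":0,"wz":10},{"gripper":0.3,"dx":0,"dy":0,"dz":0,"wx":0,"wy":0,"wz":10},{"gripper":0.3,"dx":0,"dy":0,"dz":0,"wx":0,"wy":0,"wz":10},{"gripper":0.3,"dx":0,"dy":0,"dz":0,"wx":0,"wy":0,"wz":9},{"gripper":0.3,"dx":0,"dy":0,"dz":0,"wx":0,"wy":0,"wz":0}]}}

```text
clock: 7.0
tool_pos: [609.7, 157.7, 122.9]
tool_rot: [3.142, 0.001, 0.373]
wrist_force: [0.0, 0.3, -0.1]
grip_width: 59.7
grasp_force: 0.0
```

Run:
```python
from h import *
wings()
s=env.state();print(s['tool_pos'],np.degrees(s['tool_rot']))
```

```text
7.05 [609.7 157.7 123. ] [1.800e+02 3.000e-02 2.149e+01]
sheet z 73.93706763461263
a 99 [535.8 149.7  88.5] -80.3 [534.6 148. ] [11.5  6.5] 79.8
b 346 [543.   16.3  90.2] 25.0 [543.4  14.6] [28.5  9.5] 21.2
c 538 [631.4  30.7  90.3] -79.4 [631.2  28.7] [ 9.6 30.3] 12.1
d 538 [611.4 158.7  91.1] 23.5 [610.4 158.3] [29.5  9. ] 23.4
[609.72622346 157.6798777  122.96916936] [1.79996938e+02 2.86138498e-02 2.14910668e+01]
```

Request:
{"name": "jog_arm", "arguments": {"steps": [{"gripper":0.3,"dx":0.001,"dy":0,"dz":0.022,"wx":0,"wy":0,"wz":-1},{"gripper":0.4,"dx":0,"dy":0,"dz":0.022,"wx":0,"wy":0,"wz":0},{"gripper":0.7,"dx":0,"dy":0,"dz":0,"wx":0,"wy":0,"wz":0},{"gripper":1,"dx":0,"dy":0,"dz":0,"wx":0,"wy":0,"wz":0},{"gripper":1,"dx":0,"dy":0,"dz":0,"wx":0,"wy":0,"wz":0}]}}

```text
clock: 7.68
tool_pos: [611.4, 158.2, 80.7]
tool_rot: [3.141, -0.002, 0.39]
wrist_force: [-0.2, -0.4, 1.2]
grip_width: 8.3
grasp_force: 32.3
```

Request:
{"name": "jog_arm", "arguments": {"steps": [{"gripper":1,"dx":0,"dy":0,"dz":0,"wx":0,"wy":0,"wz":0},{"gripper":1,"dx":0,"dy":0,"dz":0,"wx":0,"wy":0,"wz":0},{"gripper":1,"dx":0,"dy":0,"dz":0,"wx":0,"wy":0,"wz":-8},{"gripper":1,"dx":0,"dy":0,"dz":0,"wx":0,"wy":0,"wz":-8},{"gripper":1,"dx":0,"dy":0,"dz":0,"wx":0,"wy":0,"wz":-8}]}}

```text
clock: 8.3
tool_pos: [611.0, 158.9, 80.7]
tool_rot: [3.142, -0.002, 0.813]
wrist_force: [-3.3, 1.4, 7.3]
grip_width: 8.1
grasp_force: 32.9
```

Request:
{"name": "jog_arm", "arguments": {"steps": [{"gripper":1,"dx":0,"dy":0,"dz":0,"wx":0,"wy":0,"wz":-9},{"gripper":1,"dx":0,"dy":0,"dz":0,"wx":0,"wy":0,"wz":-9},{"gripper":1,"dx":0,"dy":0,"dz":0,"wx":0,"wy":0,"wz":-9},{"gripper":1,"dx":0,"dy":0,"dz":0,"wx":0,"wy":0,"wz":-9},{"gripper":1,"dx":0,"dy":0,"dz":0,"wx":0,"wy":0,"wz":-9}]}}

```text
clock: 8.93
tool_pos: [610.3, 159.1, 80.7]
tool_rot: [-3.141, -0.001, 1.6]
wrist_force: [-5.9, 1.4, 7.8]
grip_width: 8.0
grasp_force: 33.2
```

Request:
{"name": "jog_arm", "arguments": {"steps": [{"gripper":1,"dx":0,"dy":0,"dz":0,"wx":0,"wy":0,"wz":-9},{"gripper":1,"dx":0,"dy":0,"dz":0,"wx":0,"wy":0,"wz":0}]}}

```text
clock: 9.18
tool_pos: [610.3, 159.0, 80.7]
tool_rot: [-3.141, -0.002, 1.752]
wrist_force: [-7.1, 2.4, 8.7]
grip_width: 8.4
grasp_force: 34.1
```

Run:
```python
from h import *
s=env.state();print(s['ft_torque'],s['tool_pos'],np.degrees(s['tool_rot']))
```

```text
[ 0.29826505  1.0612444  -0.50767366] [610.27573027 159.04173369  80.70080766] [-1.79981367e+02 -8.82921007e-02  1.00402897e+02]
```

Request:
{"name": "jog_arm", "arguments": {"steps": [{"gripper":0.4,"dx":0,"dy":0,"dz":0,"wx":0,"wy":0,"wz":0},{"gripper":0.3,"dx":0,"dy":0,"dz":0,"wx":0,"wy":0,"wz":0},{"gripper":0.3,"dx":0,"dy":0,"dz":-0.045,"wx":0,"wy":0,"wz":0},{"gripper":0.3,"dx":0.0015,"dy":-0.044,"dz":0,"wx":0,"wy":0,"wz":0},{"gripper":0.3,"dx":0.001,"dy":-0.044,"dz":0,"wx":0,"wy":0,"wz":0}]}}

```text
clock: 9.8
tool_pos: [522.9, 144.6, 124.3]
tool_rot: [3.141, 0.0, 1.751]
wrist_force: [-0.5, -0.4, 0.1]
grip_width: 59.6
grasp_force: 0.0
```

Request:
{"name": "jog_arm", "arguments": {"steps": [{"gripper":0.3,"dx":0,"dy":0,"dz":0,"wx":0,"wy":0,"wz":10},{"gripper":0.3,"dx":0,"dy":0,"dz":0,"wx":0,"wy":0,"wz":10},{"gripper":0.3,"dx":0,"dy":0,"dz":0,"wx":0,"wy":0,"wz":10},{"gripper":0.3,"dx":0,"dy":0,"dz":0,"wx":0,"wy":0,"wz":10},{"gripper":0.3,"dx":0,"dy":0,"dz":0,"wx":0,"wy":0,"wz":10}]}}

```text
clock: 10.42
tool_pos: [523.6, 144.7, 123.9]
tool_rot: [-3.142, 0.0, 0.872]
wrist_force: [-0.2, 0.4, -0.4]
grip_width: 59.8
grasp_force: 0.0
```

Request:
{"name": "jog_arm", "arguments": {"steps": [{"gripper":0.3,"dx":0,"dy":0,"dz":0,"wx":0,"wy":0,"wz":10},{"gripper":0.3,"dx":0,"dy":0,"dz":0,"wx":0,"wy":0,"wz":10},{"gripper":0.3,"dx":0,"dy":0,"dz":0,"wx":0,"wy":0,"wz":7},{"gripper":0.3,"dx":0,"dy":0,"dz":0,"wx":0,"wy":0,"wz":0}]}}

```text
clock: 10.92
tool_pos: [523.6, 144.7, 124.0]
tool_rot: [3.142, 0.001, 0.408]
wrist_force: [-0.2, 0.3, 0.1]
grip_width: 59.9
grasp_force: 0.0
```

Run:
```python
from h import *
wings()
```

```text
10.975 [523.7 144.8 124. ] [1.7999e+02 2.0000e-02 2.3450e+01]
sheet z 73.96363561062262
a 533 [525.5 144.9  91.1] 24.2 [524.6 144.8] [29.2  9. ] 23.8
b 545 [545.7  17.1  89.9] 21.3 [544.1  15. ] [29.4  9.7] 20.9
c 627 [629.7  29.7  90.6] -81.6 [630.5  27.8] [ 9.  30.7] 8.6
d 713 [610.4 158.   91.2] -81.2 [611.  157.5] [ 9.1 29.6] 9.0
```

Request:
{"name": "jog_arm", "arguments": {"steps": [{"gripper":0.3,"dx":0.0005,"dy":-0.0003,"dz":0.022,"wx":0,"wy":0,"wz":0},{"gripper":0.4,"dx":0,"dy":0,"dz":0.023,"wx":0,"wy":0,"wz":0},{"gripper":0.7,"dx":0,"dy":0,"dz":0,"wx":0,"wy":0,"wz":0},{"gripper":1,"dx":0,"dy":0,"dz":0,"wx":0,"wy":0,"wz":0},{"gripper":1,"dx":0,"dy":0,"dz":0,"wx":0,"wy":0,"wz":0}]}}

```text
clock: 11.6
tool_pos: [524.8, 145.5, 80.6]
tool_rot: [3.141, -0.002, 0.407]
wrist_force: [-0.5, -0.7, 2.1]
grip_width: 8.0
grasp_force: 32.1
```

Request:
{"name": "jog_arm", "arguments": {"steps": [{"gripper":1,"dx":0,"dy":0,"dz":0,"wx":0,"wy":0,"wz":0},{"gripper":1,"dx":0,"dy":0,"dz":0,"wx":0,"wy":0,"wz":0},{"gripper":1,"dx":0,"dy":0,"dz":0,"wx":0,"wy":0,"wz":-9},{"gripper":1,"dx":0,"dy":0,"dz":0,"wx":0,"wy":0,"wz":-9},{"gripper":1,"dx":0,"dy":0,"dz":0,"wx":0,"wy":0,"wz":-9}]}}

```text
clock: 12.22
tool_pos: [524.3, 146.0, 80.6]
tool_rot: [3.142, -0.002, 0.884]
wrist_force: [-3.2, 2.9, 6.6]
grip_width: 8.0
grasp_force: 32.8
```

Request:
{"name": "jog_arm", "arguments": {"steps": [{"gripper":1,"dx":0,"dy":0,"dz":0,"wx":0,"wy":0,"wz":-10},{"gripper":1,"dx":0,"dy":0,"dz":0,"wx":0,"wy":0,"wz":-10},{"gripper":1,"dx":0,"dy":0,"dz":0,"wx":0,"wy":0,"wz":-10},{"gripper":1,"dx":0,"dy":0,"dz":0,"wx":0,"wy":0,"wz":-10},{"gripper":1,"dx":0,"dy":0,"dz":0,"wx":0,"wy":0,"wz":-10}]}}

```text
clock: 12.85
tool_pos: [523.5, 146.2, 80.6]
tool_rot: [-3.141, -0.002, 1.757]
wrist_force: [-6.1, 1.0, 8.9]
grip_width: 8.4
grasp_force: 35.5
```

Request:
{"name": "jog_arm", "arguments": {"steps": [{"gripper":1,"dx":0,"dy":0,"dz":0,"wx":0,"wy":0,"wz":0},{"gripper":1,"dx":0,"dy":0,"dz":0,"wx":0,"wy":0,"wz":0}]}}

```text
clock: 13.1
tool_pos: [523.5, 146.1, 80.6]
tool_rot: [-3.141, -0.002, 1.751]
wrist_force: [-7.6, 2.4, 10.2]
grip_width: 8.1
grasp_force: 34.0
```

Run:
```python
from h import *
s=env.state();print(s['ft_torque'],s['tool_pos'],np.degrees(s['tool_rot']))
```

```text
[ 0.36452575  1.3056122  -0.42211703] [523.52067768 146.14054593  80.57542979] [-1.79960167e+02 -9.58579096e-02  1.00300117e+02]
```

Request:
{"name": "jog_arm", "arguments": {"steps": [{"gripper":0.4,"dx":0,"dy":0,"dz":0,"wx":0,"wy":0,"wz":0},{"gripper":0.3,"dx":0,"dy":0,"dz":0,"wx":0,"wy":0,"wz":0},{"gripper":0.3,"dx":0,"dy":0,"dz":-0.045,"wx":0,"wy":0,"wz":0},{"gripper":0.3,"dx":-0.044,"dy":-0.001,"dz":0,"wx":0,"wy":0,"wz":0},{"gripper":0.3,"dx":-0.044,"dy":-0.001,"dz":0,"wx":0,"wy":0,"wz":0}]}}

```text
clock: 13.72
tool_pos: [538.2, 57.5, 124.7]
tool_rot: [3.141, 0.0, 1.752]
wrist_force: [0.1, -0.7, 0.1]
grip_width: 59.9
grasp_force: 0.0
```

Request:
{"name": "jog_arm", "arguments": {"steps": [{"gripper":0.3,"dx":-0.043,"dy":-0.0015,"dz":0,"wx":0,"wy":0,"wz":0},{"gripper":0.3,"dx":0,"dy":0,"dz":0,"wx":0,"wy":0,"wz":10},{"gripper":0.3,"dx":0,"dy":0,"dz":0,"wx":0,"wy":0,"wz":10},{"gripper":0.3,"dx":0,"dy":0,"dz":0,"wx":0,"wy":0,"wz":10},{"gripper":0.3,"dx":0,"dy":0,"dz":0,"wx":0,"wy":0,"wz":10}]}}

```text
clock: 14.35
tool_pos: [544.0, 15.6, 123.9]
tool_rot: [-3.141, 0.0, 1.047]
wrist_force: [0.1, -0.0, 0.9]
grip_width: 59.9
grasp_force: 0.0
```

Request:
{"name": "jog_arm", "arguments": {"steps": [{"gripper":0.3,"dx":0,"dy":0,"dz":0,"wx":0,"wy":0,"wz":10},{"gripper":0.3,"dx":0,"dy":0,"dz":0,"wx":0,"wy":0,"wz":10},{"gripper":0.3,"dx":0,"dy":0,"dz":0,"wx":0,"wy":0,"wz":10},{"gripper":0.3,"dx":0,"dy":0,"dz":0,"wx":0,"wy":0,"wz":9},{"gripper":0.3,"dx":0,"dy":0,"dz":0,"wx":0,"wy":0,"wz":0}]}}

```text
clock: 14.98
tool_pos: [544.0, 15.7, 124.0]
tool_rot: [3.142, 0.0, 0.373]
wrist_force: [0.5, 0.8, 0.4]
grip_width: 59.9
grasp_force: 0.0
```

Run:
```python
from h import *
wings()
```

```text
15.025 [544.   15.7 124. ] [1.800e+02 2.000e-02 2.149e+01]
sheet z 73.8638718771129
a 668 [525.7 143.3  90.2] -83.0 [524.6 144.5] [ 9.4 30.2] 7.3
b 510 [545.3  15.4  91.2] 22.1 [544.2  15.1] [29.1  8.4] 21.4
c 708 [630.2  28.1  91.1] -81.6 [630.7  27.7] [ 8.8 29.5] 8.8
d 821 [611.  155.8  90.7] -80.8 [611.  157.4] [ 9.7 30.6] 8.0
```

Request:
{"name": "jog_arm", "arguments": {"steps": [{"gripper":0.3,"dx":0,"dy":0,"dz":0.022,"wx":0,"wy":0,"wz":0},{"gripper":0.4,"dx":0,"dy":0,"dz":0.023,"wx":0,"wy":0,"wz":0},{"gripper":0.7,"dx":0,"dy":0,"dz":0,"wx":0,"wy":0,"wz":0},{"gripper":1,"dx":0,"dy":0,"dz":0,"wx":0,"wy":0,"wz":0},{"gripper":1,"dx":0,"dy":0,"dz":0,"wx":0,"wy":0,"wz":0}]}}

```text
clock: 15.65
tool_pos: [544.8, 15.7, 80.7]
tool_rot: [3.14, -0.002, 0.373]
wrist_force: [-0.6, -1.1, 1.7]
grip_width: 8.3
grasp_force: 32.1
```

Request:
{"name": "jog_arm", "arguments": {"steps": [{"gripper":1,"dx":0,"dy":0,"dz":0,"wx":0,"wy":0,"wz":0},{"gripper":1,"dx":0,"dy":0,"dz":0,"wx":0,"wy":0,"wz":0},{"gripper":1,"dx":0,"dy":0,"dz":0,"wx":0,"wy":0,"wz":-9},{"gripper":1,"dx":0,"dy":0,"dz":0,"wx":0,"wy":0,"wz":-9},{"gripper":1,"dx":0,"dy":0,"dz":0,"wx":0,"wy":0,"wz":-9}]}}

```text
clock: 16.27
tool_pos: [544.3, 16.4, 80.6]
tool_rot: [-3.142, -0.001, 0.849]
wrist_force: [-4.4, 3.0, 7.0]
grip_width: 8.1
grasp_force: 32.9
```

Request:
{"name": "jog_arm", "arguments": {"steps": [{"gripper":1,"dx":0,"dy":0,"dz":0,"wx":0,"wy":0,"wz":-10},{"gripper":1,"dx":0,"dy":0,"dz":0,"wx":0,"wy":0,"wz":-10},{"gripper":1,"dx":0,"dy":0,"dz":0,"wx":0,"wy":0,"wz":-10},{"gripper":1,"dx":0,"dy":0,"dz":0,"wx":0,"wy":0,"wz":-10},{"gripper":1,"dx":0,"dy":0,"dz":0,"wx":0,"wy":0,"wz":-10}]}}

```text
clock: 16.9
tool_pos: [543.2, 16.7, 80.6]
tool_rot: [-3.14, -0.002, 1.722]
wrist_force: [-10.5, 2.7, 12.7]
grip_width: 8.1
grasp_force: 33.5
```

Request:
{"name": "jog_arm", "arguments": {"steps": [{"gripper":1,"dx":0,"dy":0,"dz":0,"wx":0,"wy":0,"wz":-2},{"gripper":1,"dx":0,"dy":0,"dz":0,"wx":0,"wy":0,"wz":0},{"gripper":1,"dx":0,"dy":0,"dz":0,"wx":0,"wy":0,"wz":0}]}}

```text
clock: 17.27
tool_pos: [543.4, 16.5, 80.6]
tool_rot: [-3.14, -0.002, 1.751]
wrist_force: [-8.4, 1.9, 11.3]
grip_width: 8.1
grasp_force: 33.7
```

Run:
```python
from h import *
a,X=wings(); s=env.state();print(s['ft_torque'],s['tool_pos'],np.degrees(s['tool_rot']))
```

```text
17.325 [543.4  16.6  80.5] [-1.7992e+02 -1.0000e-01  1.0030e+02]
sheet z 73.905801429377
a 133 [525.8 131.3  87.8] 8.0 [525.4 131.5] [8.3 2.8] 0.4
b 1217 [543.2  20.3  91.4] -80.3 [540.4  18.6] [30.5 29.7] 66.9
c 1058 [628.5  30.1  90.1] -82.0 [629.8  29.1] [ 9.8 30.1] 9.1
d 414 [610.7 146.5  89.2] -11.4 [611.7 147.4] [9.9 7.3] 6.0
[ 0.47594349  1.50069362 -0.40221225] [543.36210591  16.56526191  80.54663085] [-1.79921953e+02 -9.54226283e-02  1.00303845e+02]
```

All four fasteners are at their stops and the cover is seated. Now I'll grip hard and peel at b, pivoting about the d corner.

Request:
{"name": "jog_arm", "arguments": {"steps": [{"gripper":1,"dx":0,"dy":0,"dz":0,"wx":0,"wy":0,"wz":0},{"gripper":1,"dx":0,"dy":0,"dz":0,"wx":0,"wy":0,"wz":0},{"gripper":1,"dx":0,"dy":0,"dz":0,"wx":0,"wy":0,"wz":0}], "grip_force": 100}}

```text
clock: 17.7
tool_pos: [543.4, 16.5, 80.8]
tool_rot: [-3.14, -0.002, 1.751]
wrist_force: [-9.3, 2.1, 12.3]
grip_width: 5.7
grasp_force: 101.1
```

Request:
{"name": "jog_arm", "arguments": {"steps": [{"gripper":1,"dx":0.0001,"dy":0.0001,"dz":-0.0033,"wx":0.6,"wy":-0.8,"wz":0},{"gripper":1,"dx":0.0001,"dy":0.0001,"dz":-0.0033,"wx":0.6,"wy":-0.8,"wz":0}]}}

```text
clock: 17.95
tool_pos: [542.8, 16.2, 84.2]
tool_rot: [-3.116, 0.028, 1.751]
wrist_force: [-3.7, -0.6, -5.0]
grip_width: 5.9
grasp_force: 98.9
```

Request:
{"name": "jog_arm", "arguments": {"steps": [{"gripper":1,"dx":0.0001,"dy":0.0001,"dz":-0.0033,"wx":0.6,"wy":-0.8,"wz":0},{"gripper":1,"dx":0.0001,"dy":0.0001,"dz":-0.0033,"wx":0.6,"wy":-0.8,"wz":0},{"gripper":1,"dx":0.0001,"dy":0.0001,"dz":-0.0033,"wx":0.6,"wy":-0.8,"wz":0},{"gripper":1,"dx":0,"dy":0,"dz":0,"wx":0,"wy":0,"wz":0},{"gripper":1,"dx":0,"dy":0,"dz":0,"wx":0,"wy":0,"wz":0}]}}

```text
clock: 18.58
tool_pos: [545.2, 17.3, 95.9]
tool_rot: [-3.091, 0.069, 1.753]
wrist_force: [2.1, 1.4, -1.8]
grip_width: 5.6
grasp_force: 99.3
```

```bash
cat >> h.py <<'E'
def plane():
    a,X=cloud('wrist'); s=env.state();print(s['clock'],s['tool_pos'].round(1),np.degrees(s['tool_rot']).round(2),s['ft_torque'].round(2))
    g=a.reshape(-1,3).astype(int)
    m=(g.min(1)>90)&(g.max(1)-g.min(1)<35)&(X[:,2]>66)&(X[:,2]<260)&(np.hypot(X[:,0]-585,X[:,1]-105)<80)
    P=X[m]; C=np.c_[P[:,:2]-[577,87],np.ones(len(P))]
    for _ in range(3):
        k=np.linalg.lstsq(C,P[:,2],rcond=None)[0]; o=abs(C@k-P[:,2])<3; P=P[o];C=C[o]
    c,sn=np.cos(.152),np.sin(.152)
    for n,(x,y) in dict(a=(-44,66),b=(-44,-66),c=(44,-66),d=(44,66),ctr=(0,0)).items():
        print(n,'rise',round(k@[c*x-sn*y,sn*x+c*y,1]-73.9,1),end='; ')
    print('tilt',np.hypot(k[0],k[1]).round(3),len(P)); return a
E
python3 - <<'E'
from h import *
a=plane();save(a,'w3.png')
E
```

```text
18.625 [545.1  17.3  95.9] [-177.07    3.96  100.42] [ 0.51 -0.63 -0.25]
a rise 5.6; b rise 15.0; c rise 10.8; d rise 1.4; ctr rise 8.2; tilt 0.086 51498
```

View pics/w3.png

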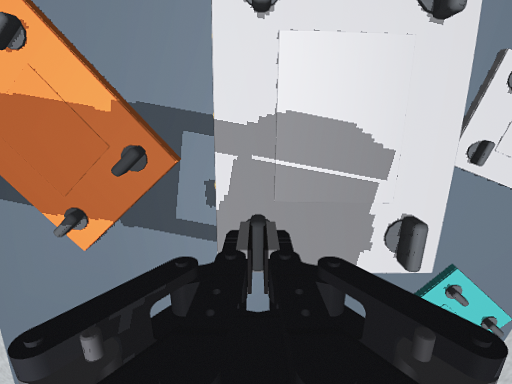

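The peel is met: b is up 15.0 mm and d only 1.4 mm. I'll continue the arc, then lift.

Request:
{"name": "jog_arm", "arguments": {"steps": [{"gripper":1,"dx":0.0001,"dy":0.0001,"dz":-0.0033,"wx":0.6,"wy":-0.8,"wz":0},{"gripper":1,"dx":0.0001,"dy":0.0001,"dz":-0.0033,"wx":0.6,"wy":-0.8,"wz":0},{"gripper":1,"dx":0.0001,"dy":0.0001,"dz":-0.0033,"wx":0.6,"wy":-0.8,"wz":0},{"gripper":1,"dx":0.0001,"dy":0.0001,"dz":-0.0033,"wx":0.6,"wy":-0.8,"wz":0},{"gripper":1,"dx":0.0001,"dy":0.0001,"dz":-0.0033,"wx":0.6,"wy":-0.8,"wz":0}]}}

```text
clock: 19.25
tool_pos: [546.4, 19.9, 112.3]
tool_rot: [-3.037, 0.14, 1.758]
wrist_force: [5.7, 3.5, -3.6]
grip_width: 5.7
grasp_force: 99.2
```

Request:
{"name": "jog_arm", "arguments": {"steps": [{"gripper":1,"dx":-0.001,"dy":-0.0008,"dz":-0.0075,"wx":0,"wy":0,"wz":0},{"gripper":1,"dx":-0.001,"dy":-0.0008,"dz":-0.0075,"wx":0,"wy":0,"wz":0},{"gripper":1,"dx":-0.0021,"dy":-0.0016,"dz":-0.0148,"wx":0,"wy":0,"wz":0},{"gripper":1,"dx":-0.0021,"dy":-0.0016,"dz":-0.0148,"wx":0,"wy":0,"wz":0},{"gripper":1,"dx":-0.0021,"dy":-0.0016,"dz":-0.0148,"wx":0,"wy":0,"wz":0}]}}

```text
clock: 19.88
tool_pos: [545.9, 19.1, 173.7]
tool_rot: [-3.036, 0.14, 1.758]
wrist_force: [-0.4, -0.6, -2.6]
grip_width: 5.7
grasp_force: 99.4
```

Run:
```python
from h import *
a=plane();save(a,'w4.png')
```

```text
19.925 [546.8  19.1 176.2] [-174.19    8.05  100.69] [-0.04 -0.09 -0.  ]
a rise 72.4; b rise 93.5; c rise 83.3; d rise 62.3; ctr rise 77.9; tilt 0.197 49143
```

View pics/w4.png

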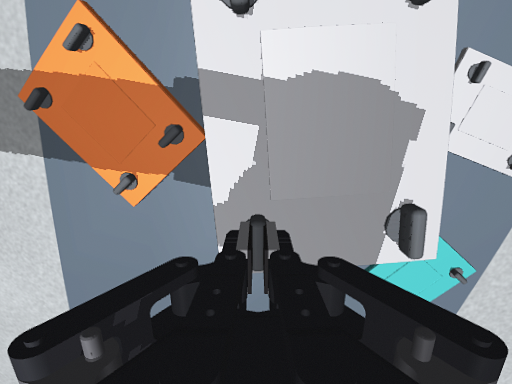

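The cover is held by wing b with every corner free. I'll level it and raise it further.

Request:
{"name": "jog_arm", "arguments": {"steps": [{"gripper":1,"dx":-0.001,"dy":-0.001,"dz":-0.012,"wx":0,"wy":0,"wz":0},{"gripper":1,"dx":-0.001,"dy":-0.001,"dz":-0.012,"wx":-1.5,"wy":2,"wz":0},{"gripper":1,"dx":-0.001,"dy":0,"dz":-0.012,"wx":-1.5,"wy":2,"wz":0},{"gripper":1,"dx":0,"dy":0,"dz":-0.008,"wx":-1.5,"wy":2,"wz":0},{"gripper":1,"dx":0,"dy":0,"dz":-0.004,"wx":-1.5,"wy":2,"wz":0}]}}

```text
clock: 20.55
tool_pos: [547.6, 21.8, 221.6]
tool_rot: [3.139, -0.002, 1.751]
wrist_force: [-0.2, 0.6, -2.1]
grip_width: 5.5
grasp_force: 99.3
```

Request:
{"name": "jog_arm", "arguments": {"steps": [{"gripper":1,"dx":0,"dy":0,"dz":0,"wx":0,"wy":0,"wz":0},{"gripper":1,"dx":0,"dy":0,"dz":0,"wx":0,"wy":0,"wz":0},{"gripper":1,"dx":0,"dy":0,"dz":0,"wx":0,"wy":0,"wz":0},{"gripper":1,"dx":0,"dy":0,"dz":0,"wx":0,"wy":0,"wz":0},{"gripper":1,"dx":0,"dy":0,"dz":0,"wx":0,"wy":0,"wz":0}]}}

```text
clock: 21.18
tool_pos: [547.4, 22.2, 220.3]
tool_rot: [-3.141, 0.0, 1.751]
wrist_force: [-0.2, 0.2, -2.8]
grip_width: 5.5
grasp_force: 99.3
```

Run:
```python
from h import *
plane(); s=env.state();print(s['grasp_force'],abs(s['dq']).max())
t,_=env.get_image('top');save(t,'top1.png')
a=np.load('top.npy').astype(int)
def blob(im,f,b):
    y0,y1,x0,x1=b;m=f(im[y0:y1,x0:x1].astype(int));ys,xs=np.where(m);return xs.mean().round(2),ys.mean().round(2),len(xs)
for n,f,b in(('tape',lambda c:c.min(2)>150,(220,250,112,142)),('pot',lambda c:c[...,0]-c[...,2]>50,(170,205,112,145)),('driver',lambda c:c[...,0]-c[...,2]>70,(200,255,360,398))):
    print(n,blob(a,f,b),blob(t,f,b))
```

```text
21.225 [547.4  22.1 220.3] [-1.7998e+02  1.0000e-02  1.0032e+02] [-0.2   0.05 -0.03]
a rise 137.2; b rise 139.1; c rise 138.1; d rise 136.2; ctr rise 137.7; tilt 0.019 51464
99.32857990264893 0.0013451540018409567
tape (np.float64(14.71), np.float64(14.94), 197) (np.float64(14.64), np.float64(14.99), 199)
pot (np.float64(16.9), np.float64(16.82), 355) (np.float64(16.9), np.float64(16.83), 356)
driver (np.float64(22.44), np.float64(30.55), 202) (np.float64(22.48), np.float64(30.62), 201)
```

The cover is level and still, up about 137 mm, and the bystanders haven't moved. Handing in.

```bash
python3 -c "
from rig import env
print(env.close_job())"
```

```text
the job is handed in; nothing more can be done
None
```

Job handed in (no verdict was returned): all four fasteners were turned to their end stops, the cover was peeled at corner b (15 mm up while corner d was at 1.4 mm), and it now hangs level and still in the gripper about 137 mm up, with the tape, tip cleaner and screwdriver unmoved.

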